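# Find the tight spot of a linear slide and lock the carriage on it

### The arm

A 6-joint arm with a two-finger parallel gripper is mounted at the origin on the work surface; the furniture and walls round the work are solid. World frame = base frame: x ahead of the robot, y to its left, z up, the work surface at z = 0. Lengths are in m, angles in rad, forces in N, time in s.
With the tool pointing down it reaches from about 0.375 to 0.9 m from the base axis. Payload 3.1 kg.
Tool frame: the origin (TCP) lies on the centre line of the jaws, within the pads' length; the fingertips stand 22 mm ahead of it and the grasp point (between the pads) lies 3 mm ahead of it; z points along the fingers, x is the direction in which the jaws open and shut, and the axes are right-handed (so a half turn about z gives the same grasp; the last joint's range is limited). The gripper opens to 87 mm and grips with 3 to 60 N. Pads are 19 mm wide; open, the fingers measure 117 mm over their backs; the gripper's body (75 mm by 190 mm) begins 51 mm behind the grasp point.
Start: joints at [1.02, 0.527, 1.433, -0, 1.181, -0.178], TCP at [0.227, 0.582, 0.245] pointing down, gripper open.
Joint ranges: [-3.08, 3.08], [-0.75, 2.2], [0.22, 2.44], [-1.43, 4.57], [0, 2.65], [-2.85, 2.85]. Speed limits (rad/s): [2.79, 2.79, 3.14, 3.14, 3.14, 3.14].

### API

Orientations are given as a unit quaternion [x, y, z, w].
In Python, from rig import robot, camera, order gives the robot as it stands.
- The arm moves only by the shell command python3 -m pendant 'ROWS' [OPENING] [FORCE]. ROWS is JSON, a list of rows, each a list of 2 entries, a list of its own where there are three numbers: the shift along the tool's x, y, z in mm, then the turn about the tool's z in degrees. A call has 1 to 8 rows; each row shifts and turns the commanded pose from where the row before left it, along the tool's axes as they then stand; what a row does not reach is not made up. A row lasts 1/8 s, in which the tool goes at most 62.5 mm and 10.7 degrees, less where a joint would pass 70% of its speed; a pose out of reach is approached as far as the arm can. A call with a gripper value outside its range is refused whole. OPENING is the finger opening in mm, from 0 to 87, set as the call begins (- or left out, the last holds). The fingers move at their own pace and stop on an object; FORCE is the grip in N (left out, the last holds). Time passes only in rows, so rows that do not move let the fingers close. It gives the time, the measured TCP pose, the force and the opening at its end, in the units of the state.
- robot.get_obs(): the state, without advancing time (a new reading comes with each control period).
- camera(name): name is "side" or "top"; returns a dict with "pixels" (420x560x3 uint8, blue, green, red), "mtx" (3x3 intrinsics, pixels), "k1" (the pictures are not rectified: a ray, as slopes to the right and down, at radius r is drawn at 1 + k1 r^2 times it, then the intrinsics apply), "R" (3x3) and "t" (3): a world point X has camera coordinates R X + t. Camera axes: x right, y down, z forward; pixel columns grow to the right and rows downward; lengths in m; the calibration is good to about 2 mm. A picture is of the moment at which its call begins. There is no depth.
- order.hand_in(): hands the job in, once; it reports no verdict.
The state is a dict: "time": time; "q": joint angles; "joint_velocities": joint speeds; "joint_torque": joint torques, N m; "position": TCP position; "tool_rot": TCP orientation; "ft_force": force on the tool from outside, world axes, zero at the start; "moment": the same for the moment, N m; "grip_width": finger opening in m.
Only numpy, scipy, OpenCV 4.12 (cv2) and the standard library are available. Lean on these libraries where they do the work, as an engineer would, in place of code of your own. Each camera call takes 0.05 s, during which the arm holds its last target. There are 200 camera calls.

### The job

The carriage of the small linear slide binds somewhere on its rail. Run it gently up against the left-hand end stop, then stroke it through its full travel to the right-hand end stop, feeling how it drags all the way; then bring it back to the place where it drags hardest and lock it there by turning the clamp lever on its top clockwise, fully home. Leave the things lying around it where they are.

Things in the scene. Friction and masses are not known exactly. Their poses are not given: they have to be found in the camera images.
- slide: fixed aluminium base plate of the linear slide, 104 x 360 x 10 mm on 3 mm feet, top 13 mm above the table; origin at the centre of its underside on the table; y axis along the rail toward the left-hand end, x across it away from the robot, z up. It does not shift.
- rail: steel rail on the plate, 20 mm wide, top 28 mm above the table, along the slide's y; origin and axes as the slide's. It has one tight spot that cannot be seen, elsewhere each time: full over about 16 mm of carriage travel, fading over 16 mm either side, its centre within 68 mm of mid-travel. One other slight rough place drags less than half as hard.
- carriage: bearing carriage on the rail, 76 x 88 mm, its top plate 54 mm above the table; origin under its middle at table height, axes as the slide's. Slides along the slide's y: 0 is mid-travel, the end buffers are met at +95 mm (left) and -95 mm (right). Friction about 1.2 N, 4 to 6 N on the slight rough place, 8 to 16 N on the tight spot. Stays where left.
- knob (a point): centre of the round black head of the carriage's pull knob (part of the carriage): 24 mm across, 28 mm high, 78 to 106 mm above the table, on a 13 mm stem; 20 mm to +x and 22 mm to +y of the carriage's origin, 94 mm above the table; axes as the carriage's.
- left_stop: fixed aluminium end-stop block at the +y (left) end, 60 x 22 x 34 mm, top 47 mm above the table; origin at table height under its middle, 161 mm from the slide's origin. Carries a springy rubber buffer (about 3 N per mm, 8 mm of give), its face 139 mm from the slide's origin.
- right_stop: the same end stop at the -y (right) end, with the same buffer
- clamp_lever (a joint): angle in rad of the black clamp lever on the carriage's top plate: 0 open (arm points to the slide's -x, toward the robot); turns clockwise seen from above to a stop at 1.571, fully home (arm parallel to the rail, pointing to +y). Friction 0.1 N m; it bites from about 1.3 rad, needs up to about 0.15 N m at the end, stays where left. Home, it clamps the carriage.
- lever_tip (a point): centre of the 15 mm ball at the end of the lever's arm, 52 mm from the lever's upright axis, 75 mm above the table; x axis from tip to hub. The arm is an 11 mm round bar rising from 68 mm at the hub (22 mm across, top 73 mm). The lever's axis stands 12 mm to -x and 30 mm to -y of the carriage's origin.
- hex_keys: bystander: long steel hex key lying on the table, 33 x 121 x 4 mm, origin at its centre underneath
- flux_pot: bystander: low round tin, 48 mm across, 22 mm high, origin at its centre underneath
- screwdriver: bystander: screwdriver with a red handle lying on the table, 213 mm long, 26 mm thick, origin at its centre underneath

How it is judged:
By the outcome, as a careful person would: the job done as asked, in the order asked, and still so for the second after the job is handed in, with the robot touching nothing.
It also fails if it takes over 67 s, if anything falls off the work surface, if the arm or the gripper's body presses on something with over 40 N, if the wrist force passes 120 N, or if a joint passes its speed limit or range.

## Working session

There is one attempt and no reset: what is moved stays moved. The work goes in short steps, Python scripts to look and compute and a shell command to move; the robot and the scene stay as the last step left them, time stands still between calls to the robot, and variables do not carry over. Pictures are saved under pics/ and viewed, about 8 in all and at most 12, crops included, and the job is handed in when it is done.

```bash
mkdir -p pics; ls
python3 - <<'E'
from rig import robot,camera
import cv2,numpy as np
for n in("top","side"):
    c=camera(n); cv2.imwrite(f"pics/{n}0.png",c["pixels"]); print(n,c["mtx"].tolist(),c["k1"],np.round(c["R"],3).tolist(),c["t"])
o=robot.get_obs(); print(o)
E
```

```text
pics
top [[532.0678541236399, 0.0, 280.4277600175337], [0.0, 532.0678541236399, 207.42579108798643], [0.0, 0.0, 1.0]] -0.03763589152039748 [[-0.009, -1.0, 0.021], [-0.995, 0.006, -0.096], [0.096, -0.022, -0.995]] [0.25934393 0.48333259 1.01751404]
side [[437.87809916652196, 0.0, 279.27025850642667], [0.0, 437.87809916652196, 208.83410112089175], [0.0, 0.0, 1.0]] -0.05600432254229258 [[0.96, -0.281, -0.011], [-0.114, -0.353, -0.929], [0.257, 0.893, -0.37]] [-0.37007313  0.25589522  0.50734359]
{'time': 0.1, 'q': array([ 1.02048979e+00,  5.28391958e-01,  1.43379474e+00, -1.20238292e-05,
        1.18141304e+00, -1.78514710e-01]), 'joint_velocities': array([-2.63818234e-04, -1.75486567e-03, -4.33163108e-03, -9.39171237e-05,
       -2.90908298e-04, -3.85221360e-04]), 'joint_torque': array([-3.60052099e-04, -4.40982378e+01, -1.77147746e+01,  6.34287670e-02,
        5.34261460e-02, -4.73513376e-05]), 'position': array([0.22670122, 0.5817568 , 0.24365139]), 'tool_rot': array([ 8.25614856e-01,  5.64233198e-01, -9.13643619e-04,  4.15182292e-04]), 'ft_force': array([-0.2680299 ,  0.21930652, -0.21487604]), 'moment': array([-0.04274836,  0.00919908, -0.02242549]), 'grip_width': 0.08736913601796298}
```

View pics/top0.png

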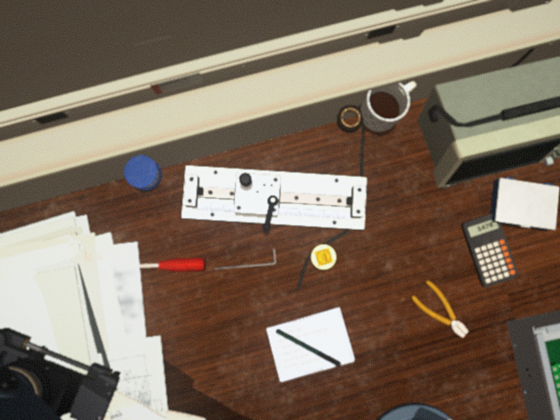

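View pics/side0.png

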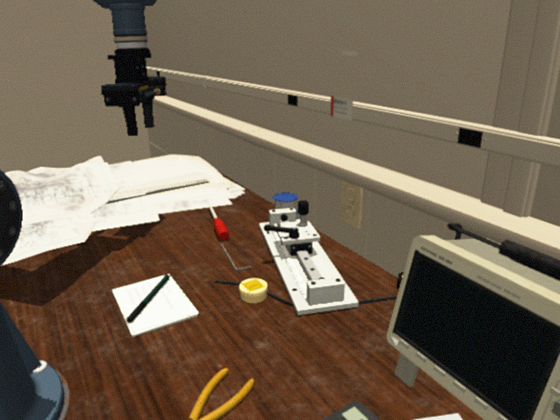

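Top view: plate corners are at about (186,167), (366,178), (364,229) and (181,218), the knob at (245,180), and the lever hub at (273,201) with its tip at (267,231). The side view shows the ledge behind the slide and the gripper well clear.

```bash
cat > h.py <<'E'
from rig import robot,camera
import cv2,numpy as np
from scipy.spatial.transform import Rotation as Ro
def D(c): return np.array([c["k1"],0,0,0,0.])
def w(c,uv,z):
    p=cv2.undistortPoints(np.array([[uv]],float),c["mtx"],D(c))[0,0]
    R,t=np.array(c["R"]),np.array(c["t"]); C=-R.T@t; d=R.T@np.array([*p,1]); return C+d*(z-C[2])/d[2]
def px(c,X): return cv2.projectPoints(np.array(X,float).reshape(-1,1,3),cv2.Rodrigues(np.array(c["R"]))[0],np.array(c["t"]),c["mtx"],D(c))[0][:,0]
def tool():
    o=robot.get_obs(); return o["position"],Ro.from_quat(o["tool_rot"])
E
python3 - <<'E'
from h import *
c=camera("top"); im=c["pixels"]
cs=np.array([w(c,p,.013) for p in((186,167),(366,178),(364,229),(181,218))])
print(cs.round(3),[np.linalg.norm(cs[i]-cs[i-1]).round(3) for i in range(4)])
print("ctr",cs.mean(0)); d=cs[0]+cs[3]-cs[1]-cs[2]; print("yaw of y",np.degrees(np.arctan2(-d[0],d[1])))
for n,p,z in(("knob",(245,180),.106),("hub",(273,201),.073),("tip",(267,231),.075)): print(n,w(c,p,z))
p,r=tool(); print(p,r.as_matrix().round(3))
cv2.imwrite("pics/c1.png",cv2.resize(im[155:245,170:380],None,fx=3.8,fy=3.8,interpolation=cv2.INTER_CUBIC))
E
```

```text
[[0.567 0.441 0.013]
 [0.544 0.085 0.013]
 [0.442 0.092 0.013]
 [0.466 0.45  0.013]] [np.float64(0.101), np.float64(0.357), np.float64(0.101), np.float64(0.36)]
ctr [0.50494545 0.26708696 0.013     ]
yaw of y -3.8416785677273335
knob [0.52693134 0.32082629 0.106     ]
hub [0.49226122 0.27053046 0.073     ]
tip [0.43661037 0.28198342 0.075     ]
[0.22675536 0.58186361 0.24379168] [[ 0.363  0.932 -0.001]
 [ 0.932 -0.363 -0.001]
 [-0.002 -0.    -1.   ]]
```

View pics/c1.png

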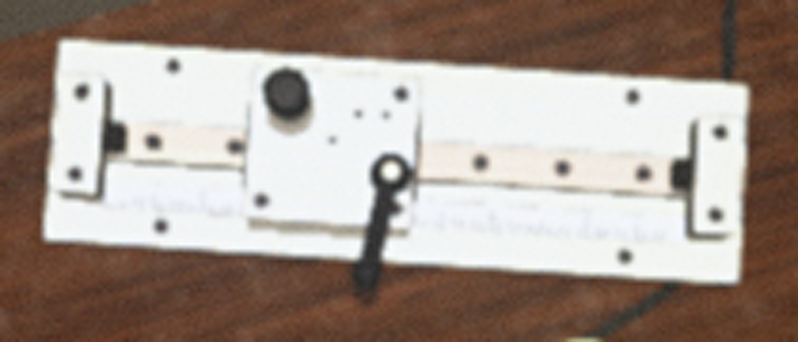

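The crop puts the knob at full-image (245.5,179.5), the hub at (272.6,200.5) and the tip at (266.3,228.7). Knob and hub both place the carriage at about +32 mm, so the measurements agree. Next I move above the knob with the jaws along the rail.

```bash
python3 -m pendant '[[[0,0,0],-8.8],[[0,0,0],-8.8],[[-30,40,0],0],[[-30,40,0],0],[[-30,40,0],0],[[-30,40,0],0],[[-30,40,0],0],[[-30,40,0],0]]' 60
python3 -m pendant '[[[-31,39,0],0],[[-30,39,0],0],[[0,0,50],0],[[0,0,0],0]]'
python3 - <<'E'
from h import *
p,r=tool(); print(p,r.as_matrix().round(3))
K=np.array([.528,.320,.094]); print("tool delta mm",r.inv().apply(K-(p+r.apply([0,0,.003])))*1e3)
c=camera("side"); cv2.imwrite("pics/s1.png",cv2.resize(c["pixels"][100:320,180:400],None,fx=2.7,fy=2.7,interpolation=cv2.INTER_CUBIC))
print(px(c,[K,p+r.apply([0,0,.022])]))
E
```

```text
time: 1.15
position: [0.4559, 0.3859, 0.2443]
tool_rot: [0.73, 0.684, -0.0, -0.0]
ft_force: [0.3, 0.3, -0.4]
grip_width: 0.0601
time: 1.65
position: [0.526, 0.3194, 0.1907]
tool_rot: [0.73, 0.683, -0.005, -0.002]
ft_force: [-0.6, -0.5, -0.3]
grip_width: 0.0599
[0.52603117 0.31940085 0.19067939] [[ 0.066  0.998 -0.01 ]
 [ 0.998 -0.066 -0.004]
 [-0.004 -0.01  -1.   ]]
tool delta mm [ 1.14067428  2.85502389 93.65240102]
[[301.73016176 206.70911004]
 [301.08450585 171.78773707]]
```

View pics/s1.png

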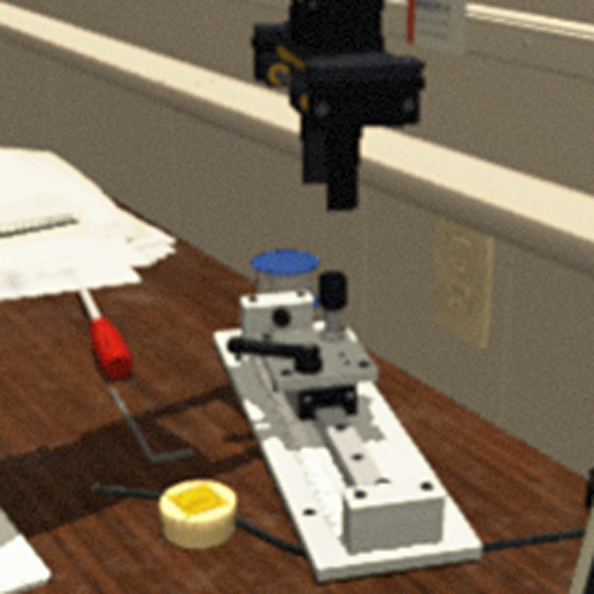

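The side crop shows the knob at full-image (303,207.4), against a predicted (301.7,206.7), and the gripper above it. I'll descend and grip.

```bash
python3 -m pendant '[[[1,3,35],0],[[0,0,35],0],[[0,0,20],0],[[0,0,4],0],[[0,0,0],0]]'
python3 -m pendant '[[[0,0,0],0],[[0,0,0],0],[[0,0,0],0],[[0,0,0],0],[[0,0,0],0]]' 15 35
python3 - <<'E'
from h import *
o=robot.get_obs();print(o["time"],o["position"],o["ft_force"],o["grip_width"])
E
```

```text
time: 2.33
position: [0.5325, 0.323, 0.102]
tool_rot: [0.729, 0.684, 0.001, 0.0]
ft_force: [-0.1, 0.3, 0.1]
grip_width: 0.0599
time: 2.95
position: [0.5319, 0.3219, 0.1006]
tool_rot: [0.73, 0.684, -0.0, 0.0]
ft_force: [-0.3, -1.0, 1.4]
grip_width: 0.0224
2.95 [0.5318807  0.32192888 0.10062091] [-0.3003141  -0.96153868  1.43638731] 0.022351736124423625
```

```bash
python3 -m pendant '[[[4,0,0],0],[[5,0,0],0],[[5,0,0],0],[[5,0,0],0]]'
python3 -m pendant '[[[5,0,0],0],[[5,0,0],0],[[5,0,0],0],[[5,0,0],0]]'
python3 -m pendant '[[[4,0,0],0],[[4,0,0],0],[[3,0,0],0]]'
```

```text
time: 3.45
position: [0.5333, 0.3417, 0.1006]
tool_rot: [0.73, 0.684, 0.0, -0.0]
ft_force: [0.6, -2.1, 1.5]
grip_width: 0.0229
time: 3.95
position: [0.5346, 0.3615, 0.1006]
tool_rot: [0.73, 0.684, 0.0, 0.0]
ft_force: [0.9, -1.7, 2.4]
grip_width: 0.0228
time: 4.32
position: [0.5354, 0.3722, 0.1006]
tool_rot: [0.73, 0.684, 0.0, 0.0]
ft_force: [1.6, -1.3, 1.1]
grip_width: 0.0227
```

```bash
python3 -m pendant '[[[3,0,0],0],[[3,0,0],0],[[2,0,0],0]]'
python3 -m pendant '[[[2,0,0],0]]'
python3 -m pendant '[[[1,0,0],0]]'
python3 -m pendant '[[[1,0,0],0]]'
python3 -m pendant '[[[0,0,0],0]]'
```

```text
time: 4.7
position: [0.5359, 0.3802, 0.1007]
tool_rot: [0.73, 0.684, 0.0, 0.0]
ft_force: [2.1, -1.5, 1.3]
grip_width: 0.0225
time: 4.82
position: [0.5361, 0.382, 0.1006]
tool_rot: [0.73, 0.684, 0.0, 0.0]
ft_force: [2.2, -1.3, 1.9]
grip_width: 0.0227
time: 4.95
position: [0.5361, 0.3831, 0.1006]
tool_rot: [0.73, 0.684, 0.0, 0.0]
ft_force: [2.7, -1.8, 1.4]
grip_width: 0.0225
time: 5.08
position: [0.5362, 0.3836, 0.1007]
tool_rot: [0.729, 0.684, -0.0, 0.0]
ft_force: [3.3, -3.0, 2.5]
grip_width: 0.023
time: 5.2
position: [0.5361, 0.3837, 0.1006]
tool_rot: [0.73, 0.684, 0.0, 0.0]
ft_force: [3.2, -2.1, 2.8]
grip_width: 0.0233
```

```bash
python3 -m pendant '[[[1,0.5,0],0]]'
python3 -m pendant '[[[1,0.5,0],0]]'
python3 -m pendant '[[[1,0,0],0]]'
python3 -m pendant '[[[0,0,0],0]]'
```

```text
time: 5.32
position: [0.5362, 0.3842, 0.1006]
tool_rot: [0.73, 0.684, -0.001, 0.0]
ft_force: [0.9, -4.8, 4.8]
grip_width: 0.0229
time: 5.45
position: [0.5363, 0.3847, 0.1006]
tool_rot: [0.729, 0.684, -0.002, 0.0]
ft_force: [1.5, -5.9, 4.5]
grip_width: 0.0225
time: 5.58
position: [0.5363, 0.3852, 0.1006]
tool_rot: [0.729, 0.684, -0.002, 0.0]
ft_force: [1.8, -7.9, 4.9]
grip_width: 0.0227
time: 5.7
position: [0.5363, 0.3853, 0.1006]
tool_rot: [0.729, 0.684, -0.002, 0.0]
ft_force: [0.8, -6.4, 4.3]
grip_width: 0.0227
```

```bash
{ 
python3 -m pendant '[[[-4,0,0],0]]'
python3 -m pendant '[[[-4,0,0],0]]'
python3 -m pendant '[[[-4,0,0],0]]'
python3 -m pendant '[[[-4,0,0],0]]'
python3 -m pendant '[[[-4,0,0],0]]'
python3 -m pendant '[[[-4,0,0],0]]'
python3 -m pendant '[[[-4,0,0],0]]'
python3 -m pendant '[[[-4,0,0],0]]'
python3 -m pendant '[[[-4,0,0],0]]'
python3 -m pendant '[[[-4,0,0],0]]'
python3 -m pendant '[[[-4,0,0],0]]'
python3 -m pendant '[[[-4,0,0],0]]'
python3 -m pendant '[[[-4,0,0],0]]'
python3 -m pendant '[[[-4,0,0],0]]'
python3 -m pendant '[[[-4,0,0],0]]'
python3 -m pendant '[[[-4,0,0],0]]'
} | grep -E 'pos|force' | paste - - | tee -a stroke.txt
```

```text
position: [0.5362, 0.383, 0.1006]	ft_force: [1.2, 1.1, 3.1]
position: [0.536, 0.3799, 0.1006]	ft_force: [0.3, 1.1, 2.3]
position: [0.5357, 0.3756, 0.1006]	ft_force: [-0.7, 1.3, 4.4]
position: [0.5354, 0.3712, 0.1006]	ft_force: [-0.7, 1.7, 4.0]
position: [0.5351, 0.3669, 0.1006]	ft_force: [-1.8, 1.8, 5.0]
position: [0.5348, 0.3627, 0.1006]	ft_force: [-1.8, 1.5, 5.6]
position: [0.5345, 0.3587, 0.1006]	ft_force: [-2.2, 2.4, 5.2]
position: [0.5342, 0.3547, 0.1006]	ft_force: [-1.9, 0.7, 4.6]
position: [0.534, 0.3507, 0.1006]	ft_force: [-2.2, 2.4, 4.7]
position: [0.5337, 0.3467, 0.1006]	ft_force: [-2.0, 2.3, 5.6]
position: [0.5334, 0.3427, 0.1006]	ft_force: [-2.6, 3.0, 5.6]
position: [0.5332, 0.3391, 0.1006]	ft_force: [-1.7, 3.2, 5.1]
position: [0.5329, 0.3354, 0.1006]	ft_force: [-2.3, 3.5, 4.7]
position: [0.5326, 0.3315, 0.1006]	ft_force: [-3.1, 4.5, 5.3]
position: [0.5323, 0.3274, 0.1006]	ft_force: [-3.0, 3.5, 5.4]
position: [0.532, 0.3231, 0.1006]	ft_force: [-3.1, 2.0, 6.6]
```

```bash
{ 
python3 -m pendant '[[[-4,-0.2,0],0]]'
python3 -m pendant '[[[-4,-0.2,0],0]]'
python3 -m pendant '[[[-4,0,0],0]]'
python3 -m pendant '[[[-4,0,0],0]]'
python3 -m pendant '[[[-4,0,0],0]]'
python3 -m pendant '[[[-4,0,0],0]]'
python3 -m pendant '[[[-4,0,0],0]]'
python3 -m pendant '[[[-4,0,0],0]]'
python3 -m pendant '[[[-4,0,0],0]]'
python3 -m pendant '[[[-4,0,0],0]]'
python3 -m pendant '[[[-4,0,0],0]]'
python3 -m pendant '[[[-4,0,0],0]]'
python3 -m pendant '[[[-4,0,0],0]]'
python3 -m pendant '[[[-4,0,0],0]]'
python3 -m pendant '[[[-4,0,0],0]]'
python3 -m pendant '[[[-4,0,0],0]]'
} | grep -E 'pos|force' | paste - - | tee -a stroke.txt
```

```text
position: [0.5317, 0.3187, 0.1006]	ft_force: [-2.2, 2.0, 5.4]
position: [0.5314, 0.3146, 0.1006]	ft_force: [-2.2, 0.5, 4.8]
position: [0.5311, 0.3106, 0.1006]	ft_force: [-1.6, 1.1, 5.9]
position: [0.5308, 0.3066, 0.1006]	ft_force: [-1.8, 0.9, 6.1]
position: [0.5306, 0.3026, 0.1006]	ft_force: [-1.6, 0.3, 5.4]
position: [0.5303, 0.2986, 0.1006]	ft_force: [-2.1, 1.5, 5.8]
position: [0.53, 0.2946, 0.1006]	ft_force: [-0.9, 1.6, 5.2]
position: [0.5297, 0.2906, 0.1006]	ft_force: [-1.5, 0.8, 6.0]
position: [0.5294, 0.2866, 0.1006]	ft_force: [-1.8, 1.6, 5.7]
position: [0.5292, 0.2826, 0.1006]	ft_force: [-2.5, 2.6, 4.9]
position: [0.5289, 0.2787, 0.1006]	ft_force: [-2.2, 3.5, 5.8]
position: [0.5287, 0.2754, 0.1006]	ft_force: [-3.2, 5.6, 5.1]
position: [0.5284, 0.2722, 0.1006]	ft_force: [-2.4, 7.6, 4.4]
position: [0.5283, 0.2692, 0.1006]	ft_force: [-2.9, 12.1, 3.8]
position: [0.528, 0.2655, 0.1006]	ft_force: [-2.1, 12.7, 4.6]
position: [0.5277, 0.2616, 0.1006]	ft_force: [-2.0, 9.9, 4.1]
```

```bash
{ 
python3 -m pendant '[[[-3,0,0],0]]'
python3 -m pendant '[[[-3,0,0],0]]'
python3 -m pendant '[[[-3,0,0],0]]'
python3 -m pendant '[[[-3,0,0],0]]'
python3 -m pendant '[[[-3,0,0],0]]'
python3 -m pendant '[[[-3,0,0],0]]'
python3 -m pendant '[[[-4,0,0],0]]'
python3 -m pendant '[[[-4,0,0],0]]'
python3 -m pendant '[[[-4,0,0],0]]'
python3 -m pendant '[[[-4,0,0],0]]'
python3 -m pendant '[[[-4,0,0],0]]'
python3 -m pendant '[[[-4,0,0],0]]'
python3 -m pendant '[[[-4,0,0],0]]'
python3 -m pendant '[[[-4,0,0],0]]'
python3 -m pendant '[[[-4,0,0],0]]'
} | grep -E 'pos|force' | paste - - | tee -a stroke.txt
```

```text
position: [0.5275, 0.2586, 0.1006]	ft_force: [-1.7, 9.3, 4.7]
position: [0.5273, 0.2555, 0.1006]	ft_force: [-2.8, 9.5, 4.8]
position: [0.5271, 0.2525, 0.1006]	ft_force: [-2.0, 8.7, 4.8]
position: [0.5268, 0.2491, 0.1006]	ft_force: [-3.8, 9.6, 4.3]
position: [0.5266, 0.2455, 0.1006]	ft_force: [-2.1, 5.4, 5.7]
position: [0.5263, 0.2419, 0.1006]	ft_force: [-2.5, 4.3, 5.2]
position: [0.526, 0.2374, 0.1005]	ft_force: [-2.3, 2.5, 6.4]
position: [0.5256, 0.2329, 0.1005]	ft_force: [-2.9, 0.9, 5.9]
position: [0.5254, 0.2288, 0.1006]	ft_force: [-2.0, 1.5, 6.1]
position: [0.5251, 0.2247, 0.1005]	ft_force: [-3.2, 2.3, 6.1]
position: [0.5248, 0.2207, 0.1006]	ft_force: [-2.6, 1.6, 7.0]
position: [0.5245, 0.2167, 0.1005]	ft_force: [-2.4, 1.2, 6.3]
position: [0.5243, 0.2127, 0.1006]	ft_force: [-2.0, 1.3, 6.6]
position: [0.524, 0.2088, 0.1006]	ft_force: [-3.4, 1.4, 6.2]
position: [0.5237, 0.2048, 0.1005]	ft_force: [-2.9, 1.6, 7.4]
```

```bash
{ 
python3 -m pendant '[[[-4,0,0],0]]'
python3 -m pendant '[[[-3,0,0],0]]'
python3 -m pendant '[[[-2,0,0],0]]'
python3 -m pendant '[[[-1,0,0],0]]'
python3 -m pendant '[[[-1,0,0],0]]'
python3 -m pendant '[[[-1,0,0],0]]'
python3 -m pendant '[[[-1,0,0],0]]'
python3 -m pendant '[[[-1,0,0],0]]'
python3 -m pendant '[[[0,0,0],0]]'
} | grep -E 'pos|force' | paste - - | tee -a stroke.txt
```

```text
position: [0.5234, 0.2008, 0.1005]	ft_force: [-3.3, 2.4, 7.9]
position: [0.5232, 0.1977, 0.1005]	ft_force: [-3.3, 2.0, 6.1]
position: [0.523, 0.1957, 0.1005]	ft_force: [-3.0, 1.1, 7.1]
position: [0.523, 0.1947, 0.1006]	ft_force: [-3.0, 1.3, 6.5]
position: [0.5229, 0.1938, 0.1006]	ft_force: [-2.7, 0.5, 6.1]
position: [0.5229, 0.1929, 0.1006]	ft_force: [-1.8, 2.8, 7.1]
position: [0.5228, 0.1923, 0.1006]	ft_force: [-2.5, 4.8, 5.6]
position: [0.5228, 0.1918, 0.1006]	ft_force: [-2.4, 5.6, 5.4]
position: [0.5228, 0.1917, 0.1006]	ft_force: [-2.5, 4.3, 6.1]
```

```bash
{ 
python3 -m pendant '[[[4,0,0],0],[[5,0,0],0],[[5,0,0],0],[[5,0,0],0],[[5,0,0],0],[[5,0,0],0],[[5,0,0],0]]'
python3 -m pendant '[[[4,0,0],0]]'
python3 -m pendant '[[[4,0,0],0]]'
python3 -m pendant '[[[4,0,0],0]]'
python3 -m pendant '[[[3,0,0],0]]'
python3 -m pendant '[[[3,0,0],0]]'
python3 -m pendant '[[[3,0,0],0]]'
python3 -m pendant '[[[3,0,0],0]]'
python3 -m pendant '[[[3,0,0],0]]'
python3 -m pendant '[[[3,0,0],0]]'
python3 -m pendant '[[[3,0,0],0]]'
python3 -m pendant '[[[0,0,0],0]]'
} | grep -E 'pos|force' | paste - -
```

```text
position: [0.525, 0.2242, 0.1006]	ft_force: [-2.8, -1.5, 6.7]
position: [0.5253, 0.2282, 0.1006]	ft_force: [-1.5, -1.3, 7.7]
position: [0.5256, 0.2322, 0.1005]	ft_force: [-2.7, -0.5, 6.4]
position: [0.5259, 0.2361, 0.1006]	ft_force: [-2.4, -2.4, 7.0]
position: [0.5261, 0.2386, 0.1006]	ft_force: [-2.9, -3.8, 6.4]
position: [0.5262, 0.241, 0.1005]	ft_force: [-1.9, -7.0, 7.9]
position: [0.5264, 0.2433, 0.1006]	ft_force: [-1.7, -8.8, 7.7]
position: [0.5265, 0.2455, 0.1005]	ft_force: [-2.2, -11.1, 8.7]
position: [0.5267, 0.2484, 0.1006]	ft_force: [-2.0, -9.8, 8.6]
position: [0.5269, 0.2514, 0.1005]	ft_force: [-2.3, -11.4, 8.7]
position: [0.5272, 0.2542, 0.1005]	ft_force: [-2.4, -12.3, 8.4]
position: [0.5273, 0.2558, 0.1006]	ft_force: [-2.1, -3.0, 7.5]
```

```bash
python3 -m pendant '[[[3,0,0],0],[[1,0,0],0],[[0,0,0],0]]'
python3 -m pendant '[[[0,0,0],0],[[0,0,0],0],[[0,0,0],0]]' 50
python3 - <<'E'
from h import *
p,r=tool(); print(p,r.as_matrix().round(3))
E
```

```text
time: 15.32
position: [0.5275, 0.2593, 0.1005]
tool_rot: [0.729, 0.684, -0.003, 0.001]
ft_force: [-1.9, -5.5, 8.0]
grip_width: 0.0227
time: 15.7
position: [0.5285, 0.2621, 0.1]
tool_rot: [0.73, 0.684, -0.0, -0.0]
ft_force: [-0.7, -0.9, 0.8]
grip_width: 0.0445
[0.52847617 0.26206451 0.10004562] [[ 0.065  0.998 -0.   ]
 [ 0.998 -0.065 -0.   ]
 [-0.    -0.    -1.   ]]
```

```bash
python3 -m pendant '[[[0,0,0],0],[[0,0,30],0]]' 87 >/dev/null; echo skip
```

```text
skip
```

That row moved the tool down, not up: tool z points down and I got the sign wrong. I'll check the state and back off.

```bash
python3 - <<'E'
from h import *
o=robot.get_obs(); print(o["time"],o["position"],o["ft_force"],o["grip_width"])
E
python3 -m pendant '[[[0,0,-30],0],[[0,0,0],0]]'
```

```text
15.95 [0.53177876 0.2631656  0.07462001] [-33.63088117   4.52298869 221.22114569] 0.06178485236185501
time: 16.2
position: [0.5303, 0.2629, 0.1028]
tool_rot: [0.729, 0.684, 0.002, 0.001]
ft_force: [0.7, 0.4, -0.2]
grip_width: 0.0814
```

That slip pressed the fingertips onto the carriage plate, and the wrist read 221 N against the 120 N limit. I can't undo that and will report it. I'll carry on with the job, starting by checking where the carriage is now.

```bash
python3 -m pendant '[[[0,0,-50],0],[[0,0,-50],0],[[0,-50,0],0],[[0,-50,0],0],[[0,-50,0],0],[[0,0,0],0]]' 0 30
python3 - <<'E'
from h import *
p,r=tool(); print(p,r.as_matrix().round(3))
c=camera("top"); im=c["pixels"]
cv2.imwrite("pics/t2.png",cv2.resize(im[155:275,170:380],None,fx=3.8,fy=3.8,interpolation=cv2.INTER_CUBIC))
print(px(c,[[.525,.259,.106]]))
E
```

```text
time: 16.95
position: [0.3735, 0.2711, 0.1995]
tool_rot: [0.729, 0.685, -0.003, -0.001]
ft_force: [0.4, 0.0, 0.5]
grip_width: 0.0349
[0.37352792 0.27111496 0.19954933] [[ 0.062  0.998 -0.006]
 [ 0.998 -0.062 -0.002]
 [-0.003 -0.006 -1.   ]]
[[279.41733291 180.87585852]]
```

View pics/t2.png

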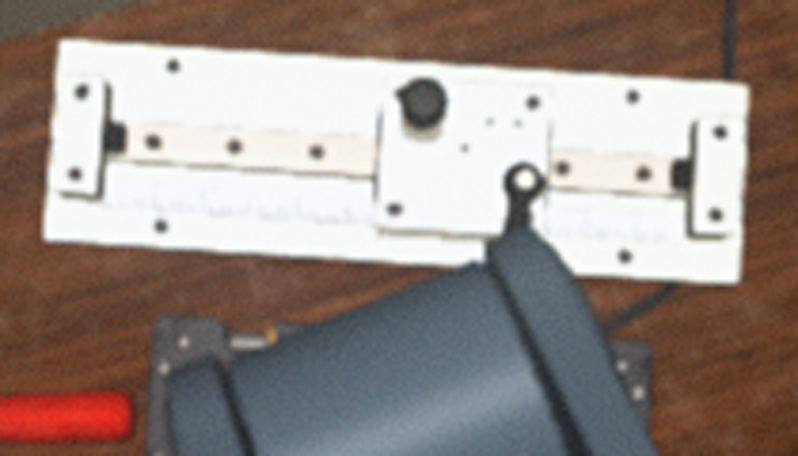

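The knob is at full-image (281.6,182.1), the hub at (308.2,202.4), and the lever is still about 9° off open. The carriage stayed near the target. Next I work out the lever approach, pushing with closed fingers.

```bash
cat >> h.py <<'E'
ex=np.array([.998,-.065,0]); ey=np.array([.065,.998,0])
def pose(hub,th,d,rho,z):
    s,c=np.sin(th),np.cos(th); rad=-c*ex+s*ey; tan=s*ex+c*ey
    return hub*[1,1,0]+rho*rad-d*tan+np.array([0,0,z]), tan
def delta(hub,th,d,rho,z):
    p,r=tool(); P,tan=pose(hub,th,d,rho,z); tx=r.apply([1,0,0])
    ang=np.degrees(np.arctan2(tx[1],tx[0])-np.arctan2(tan[1],tan[0]))
    return r.inv().apply(P-p)*1e3, ang
E
python3 - <<'E'
from h import *
c=camera("top"); k=w(c,(281.6,182.1),.106); h=w(c,(308.2,202.4),.073); print(k,h,k-.032*ex-.052*ey)
print(delta(h,np.radians(9),.0325,.046,.086),tool(),robot.get_obs()["q"])
E
```

```text
[0.52275636 0.25509329 0.106     ] [0.48924215 0.2052304  0.073     ] [0.48744036 0.20527729 0.106     ]
(array([-84.62313298,  63.4891943 , 114.45468907]), np.float64(9.074933061958806)) (array([0.37913679, 0.27213565, 0.20041929]), Rotation.from_matrix(array([[ 6.36874384e-02,  9.97969519e-01,  8.65084307e-04],
                            [ 9.97969870e-01, -6.36876057e-02,  1.67183299e-04],
                            [ 2.21938985e-04,  8.52680597e-04, -9.99999612e-01]]))) [ 3.82517205e-01  3.84743704e-01  1.86740085e+00 -2.16184728e-04
  8.88583143e-01 -1.12441222e+00]
```

```bash
python3 -m pendant '[[[-42,32,0],0],[[-42,32,0],0],[[0,0,0],9],[[0,0,30],0],[[0,0,30],0],[[0,0,0],0]]' 0 30
python3 - <<'E'
from h import *
h=np.array([.4885,.2052,0]); print(delta(h,np.radians(9),.0325,.046,.086),tool()[0])
c=camera("side"); cv2.imwrite("pics/s3.png",cv2.resize(c["pixels"][120:320,180:400],None,fx=3,fy=3,interpolation=cv2.INTER_CUBIC))
E
```

```text
time: 17.8
position: [0.4377, 0.1832, 0.1387]
tool_rot: [0.781, 0.624, -0.002, -0.001]
ft_force: [-0.0, -0.1, 0.5]
grip_width: 0.0004
(array([ 0.2387505 , -1.06615538, 52.66079528]), np.float64(-0.048155486309181435)) [0.43765101 0.18319814 0.13865699]
```

View pics/s3.png

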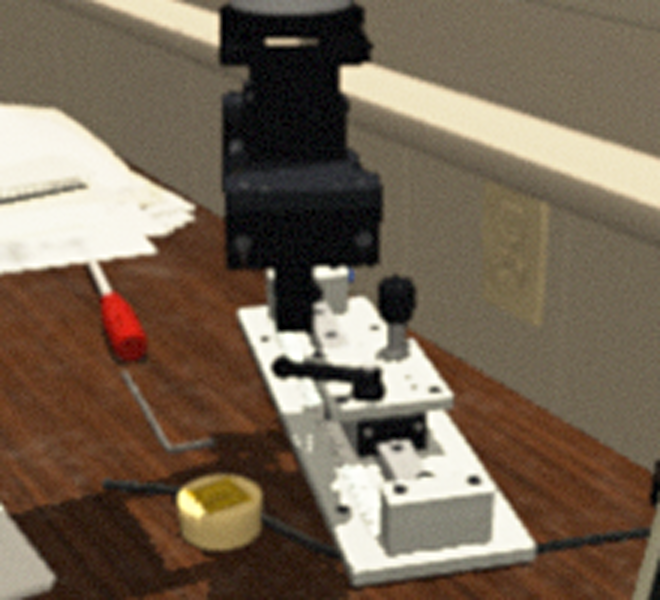

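The crop shows the closed fingertips at (295,325), above and on the -y side of the ball at (283,368), which agrees with the computed position. I'll descend (+z is down here, to tip height 64 mm) and feel for the lever.

```bash
python3 -m pendant '[[[0,-1,26],0],[[0,0,26],0],[[0,0,0],0]]'
python3 -m pendant '[[[4,0,0],0],[[2,0,0],0]]'
python3 -m pendant '[[[2,0,0],0]]'
python3 -m pendant '[[[1,0,0],0],[[0,0,0],0]]'
python3 -m pendant '[[[1,0,0],0],[[0,0,0],0]]'
```

```text
time: 18.23
position: [0.4368, 0.184, 0.0883]
tool_rot: [0.781, 0.624, -0.0, -0.0]
ft_force: [0.0, -0.5, -0.4]
grip_width: 0.0004
time: 18.48
position: [0.4389, 0.1904, 0.0898]
tool_rot: [0.781, 0.625, 0.001, 0.001]
ft_force: [-0.0, 0.5, -0.9]
grip_width: 0.0002
time: 18.6
position: [0.4387, 0.1923, 0.0894]
tool_rot: [0.781, 0.625, 0.001, 0.0]
ft_force: [0.2, 0.5, 0.1]
grip_width: 0.0006
time: 18.85
position: [0.4384, 0.193, 0.0887]
tool_rot: [0.781, 0.625, 0.0, 0.0]
ft_force: [-0.8, 0.3, 0.2]
grip_width: 0.0004
time: 19.1
position: [0.4386, 0.1938, 0.0885]
tool_rot: [0.781, 0.625, -0.0, -0.0]
ft_force: [0.2, -0.4, -1.1]
grip_width: 0.0003
```

```bash
python3 -m pendant '[[[1,0,2],0],[[1,0,0],0]]'
python3 -m pendant '[[[1,0,0],0],[[0,0,0],0]]'
python3 -m pendant '[[[1,0,0],0],[[0,0,0],0]]'
python3 -m pendant '[[[1,0,0],0],[[0,0,0],0]]'
python3 -m pendant '[[[1,0,0],0],[[0,0,0],0]]'
```

```text
time: 19.35
position: [0.4389, 0.1958, 0.0863]
tool_rot: [0.781, 0.625, -0.0, -0.0]
ft_force: [-0.3, 0.1, 0.5]
grip_width: 0.0004
time: 19.6
position: [0.4393, 0.1969, 0.0866]
tool_rot: [0.781, 0.625, 0.0, 0.0]
ft_force: [1.4, -0.3, -0.2]
grip_width: 0.0007
time: 19.85
position: [0.4395, 0.1978, 0.0866]
tool_rot: [0.781, 0.625, 0.0, 0.0]
ft_force: [-0.7, 0.7, -0.7]
grip_width: 0.0005
time: 20.1
position: [0.4397, 0.1988, 0.0866]
tool_rot: [0.781, 0.625, 0.0, 0.0]
ft_force: [0.4, -0.7, 0.1]
grip_width: 0.0007
time: 20.35
position: [0.4399, 0.1998, 0.0866]
tool_rot: [0.781, 0.625, 0.0, 0.0]
ft_force: [-0.1, -0.7, 0.6]
grip_width: 0.0006
```

```bash
python3 -m pendant '[[[1,0,0],0],[[1,0,0],0],[[0,0,0],0]]'
python3 -m pendant '[[[1,0,0],0],[[1,0,0],0],[[0,0,0],0]]'
python3 -m pendant '[[[1,0,0],0],[[1,0,0],0],[[0,0,0],0]]'
python3 - <<'E'
from h import *
print(tool()[0],robot.get_obs()["ft_force"])
c=camera("side"); cv2.imwrite("pics/s4.png",cv2.resize(c["pixels"][170:290,230:370],None,fx=5,fy=5,interpolation=cv2.INTER_CUBIC))
E
```

```text
time: 20.72
position: [0.4402, 0.2015, 0.0865]
tool_rot: [0.781, 0.625, -0.0, 0.0]
ft_force: [-0.2, -1.4, 0.4]
grip_width: 0.0006
time: 21.1
position: [0.4405, 0.2036, 0.0865]
tool_rot: [0.781, 0.625, -0.0, -0.0]
ft_force: [-0.3, -2.7, 0.9]
grip_width: 0.0004
time: 21.48
position: [0.4409, 0.2056, 0.0865]
tool_rot: [0.781, 0.625, -0.0, -0.0]
ft_force: [-0.8, -1.6, 0.9]
grip_width: 0.0006
[0.44086443 0.20563821 0.08648821] [-0.75366012 -1.57005618  0.92456915]
```

View pics/s4.png

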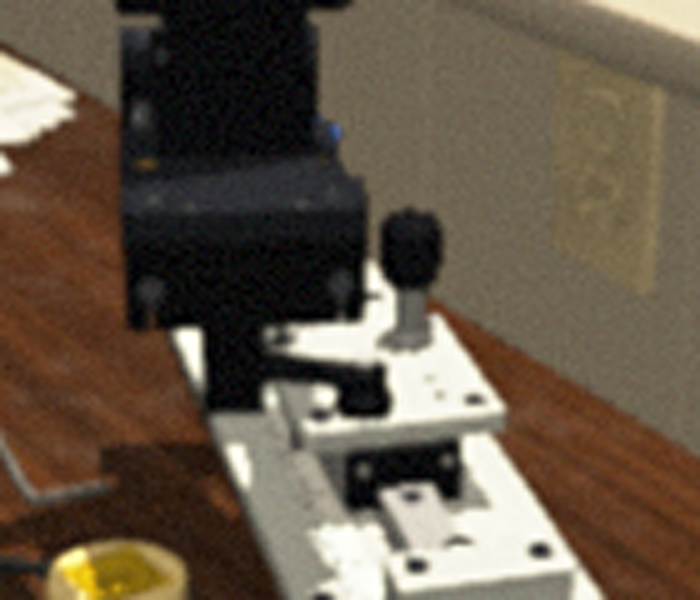

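The fingers are on the ball and the lever is turning, with about 2 N of drag. I'll follow the arc, turning the tool with the lever.

```bash
python3 -m pendant '[[[4,-1,0],5],[[4,-1,0],5],[[4,-1,0],5],[[4,-1,0],5],[[4,-1,0],5],[[4,-1,0],5],[[0,0,0],0]]'
python3 - <<'E'
from h import *
h=np.array([.4885,.2052,0]);p,r=tool(); 
for th in(35,40,45,50): print(th,delta(h,np.radians(th),.0155,.046,.0865))
E
```

```text
time: 22.4
position: [0.4464, 0.2299, 0.0866]
tool_rot: [0.916, 0.402, 0.001, -0.0]
ft_force: [-0.3, -0.2, -1.2]
grip_width: 0.0005
35 (array([-8.24374634,  2.84610382,  0.04829167]), np.float64(-3.9150265533655677))
40 (array([-4.26492494,  1.39504924,  0.05184691]), np.float64(1.0849734466344267))
45 (array([-0.17477664,  0.29629359,  0.05567808]), np.float64(6.084973446634427))
50 (array([ 3.99557007, -0.44180093,  0.05975603]), np.float64(11.084973446634434))
```

```bash
python3 -m pendant '[[[4,-1,0],6],[[4,-1,0],6],[[4,-1,0],6],[[4,-1,0],6],[[4,-1,0],6]]'
python3 -m pendant '[[[4,-1,0],6],[[0,0,0],0]]'
python3 - <<'E'
from h import *
h=np.array([.4885,.2052,0]);p,r=tool(); print(robot.get_obs()["moment"])
for th in(70,75,80,90): print(th,delta(h,np.radians(th),.0155,.046,.0865))
c=camera("top"); cv2.imwrite("pics/t5.png",cv2.resize(c["pixels"][155:275,170:380],None,fx=3.8,fy=3.8,interpolation=cv2.INTER_CUBIC))
E
```

```text
time: 23.02
position: [0.4578, 0.2453, 0.0864]
tool_rot: [0.989, 0.149, -0.001, -0.0]
ft_force: [-3.4, 1.3, 0.6]
grip_width: 0.0003
time: 23.28
position: [0.4621, 0.2475, 0.0864]
tool_rot: [0.995, 0.1, -0.001, -0.0]
ft_force: [-2.2, 0.9, -0.4]
grip_width: 0.0004
[0.15549061 0.31473516 0.01476478]
70 (array([-1.8284384 ,  2.21305176, -0.13482673]), np.float64(-4.846935857325554))
75 (array([ 2.12625658,  0.69747606, -0.13793515]), np.float64(0.1530641426744563))
80 (array([ 6.19799359, -0.46765803, -0.14141142]), np.float64(5.153064142674451))
90 (array([14.56798524, -1.71386644, -0.1493591 ]), np.float64(15.15306414267445))
```

View pics/t5.png

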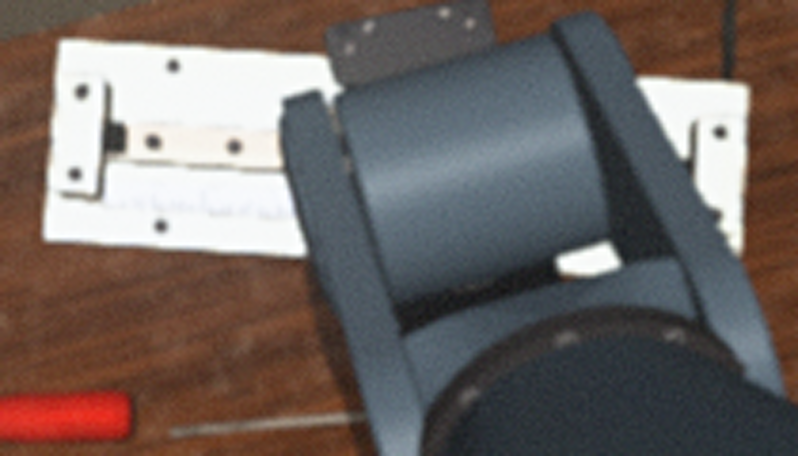

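The arm hides the lever in this view. The pusher is nominally at about 73° with 2–3 N of contact. I continue by feel to the stop.

```bash
{ python3 -m pendant '[[[2,0,0],4],[[2,0,0],4],[[2,0,0],4]]'
python3 -m pendant '[[[2,0,0],3]]'
python3 -m pendant '[[[2,0,0],0]]'
python3 -m pendant '[[[1,0,0],0]]'
python3 -m pendant '[[[1,0,0],0]]'
python3 -m pendant '[[[1,0,0],0]]'
} | grep -E 'pos|force' | paste - -
```

```text
position: [0.4679, 0.2481, 0.0864]	ft_force: [-2.6, 2.9, -0.2]
position: [0.4699, 0.2481, 0.0864]	ft_force: [-2.4, 3.0, 0.9]
position: [0.4721, 0.2479, 0.0865]	ft_force: [-2.5, 1.8, -0.3]
position: [0.4735, 0.2478, 0.0865]	ft_force: [-2.1, 1.7, -0.3]
position: [0.4746, 0.2476, 0.0865]	ft_force: [-2.5, 1.5, -0.6]
position: [0.4757, 0.2475, 0.0865]	ft_force: [-2.5, 1.0, -0.2]
```

```bash
{ python3 -m pendant '[[[1,0,0],0]]'
python3 -m pendant '[[[1,0,0],0]]'
python3 -m pendant '[[[1,0,0],0]]'
python3 -m pendant '[[[1,0,0],0]]'
python3 -m pendant '[[[0,0,0],0]]'
} | grep -E 'pos|force' | paste - -
```

```text
position: [0.4767, 0.2475, 0.0865]	ft_force: [-1.7, 1.4, 0.6]
position: [0.4776, 0.2474, 0.0865]	ft_force: [-2.6, 2.1, 0.4]
position: [0.4778, 0.2474, 0.0864]	ft_force: [-4.4, 3.0, 1.7]
position: [0.4779, 0.2473, 0.0864]	ft_force: [-6.0, 1.4, 2.8]
position: [0.4779, 0.2474, 0.0864]	ft_force: [-5.2, 3.2, 2.8]
```

```bash
{ python3 -m pendant '[[[1,0,0],0]]'
python3 -m pendant '[[[1,0,0],0]]'
python3 -m pendant '[[[1,0,0],0]]'
python3 -m pendant '[[[0,0,0],0]]'
python3 -m pendant '[[[-8,0,0],0],[[-15,0,0],0],[[-15,0,0],0],[[0,0,-40],0],[[0,0,-50],0],[[0,0,0],0]]'
python3 -m pendant '[[[-50,0,0],0],[[-50,0,0],0],[[0,0,0],0]]'
} | grep -E 'pos|force' | paste - -
python3 - <<'E'
from h import *
c=camera("top"); cv2.imwrite("pics/t6.png",cv2.resize(c["pixels"][155:275,170:380],None,fx=3.8,fy=3.8,interpolation=cv2.INTER_CUBIC))
E
```

```text
position: [0.4781, 0.2473, 0.0863]	ft_force: [-6.8, 4.1, 3.5]
position: [0.4782, 0.2473, 0.0863]	ft_force: [-8.6, 4.4, 3.7]
position: [0.4784, 0.2473, 0.0862]	ft_force: [-10.2, 4.1, 5.1]
position: [0.4784, 0.2473, 0.0862]	ft_force: [-9.9, 3.7, 4.7]
position: [0.4468, 0.2504, 0.18]	ft_force: [0.4, 0.1, 0.7]
position: [0.3387, 0.2547, 0.1753]	ft_force: [0.4, 0.3, 0.0]
```

View pics/t6.png

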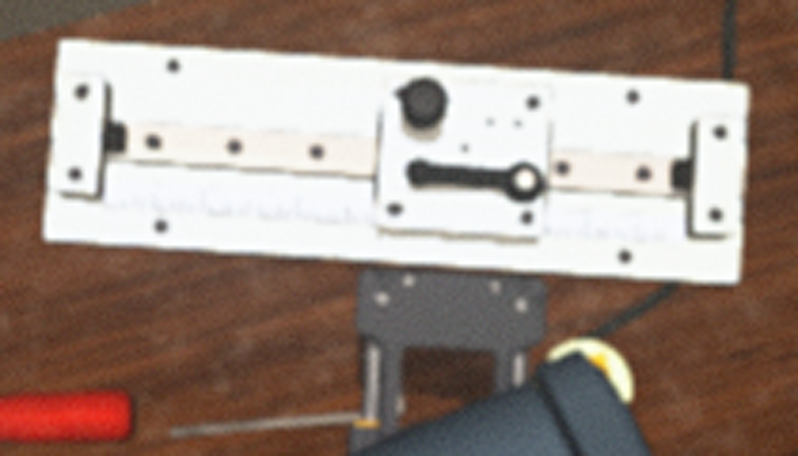

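The lever runs from hub (525,180) to tip (418,172), a 4.3° slope against the rail's 3.7°, so it is home. The knob is still at (424,103), so the carriage has not moved. The robot is clear, so I'll hand in.

```bash
python3 -c "
from rig import order,robot
print(robot.get_obs()['time'],robot.get_obs()['ft_force']); print(order.hand_in())"
```

```text
26.625 [ 1.12011642  0.28387368 -0.43398779]
the job is handed in; nothing more can be done
None
```

The carriage is locked at its tight spot with the lever home, but I broke the 120 N wrist-force limit along the way, so I expect the run to be judged a fail.

- **What went wrong:** After releasing the knob I sent the tool 30 mm down instead of up, because I got the sign of the tool z axis wrong. The fingertips pressed on the carriage plate and the wrist read about 221 N, until I backed off with the next move. The later pictures and forces showed no lasting effect.
- **Stroke:** I ran the carriage left onto the buffer at about 6–8 N, then through its full travel to the right buffer at about 5 N. The contact points were 190 mm apart, as they should be.
- **Drag:** It was about 1–2 N in general. A slight rough place dragged up to about 4.5 N near +45 mm, and the tight spot dragged about 9–12.7 N, centred near -29 mm. The edges gave the centre as -26 to -29 mm depending on which I used, well within the 16 mm of full drag.
- **Locking:** I brought the carriage back to within about 2–3 mm of that centre and pushed the lever clockwise until it stopped, then to about 10 N.
- **Last checks:** In the last picture the lever is parallel to the rail within about 1° and the carriage has not moved since before the lever was turned. The robot was touching nothing at 26.6 s. The hex key, tin and screwdriver were never touched and look undisturbed where they show; the arm partly hides the key and tin.

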